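Switch on and zero the kitchen scale

ROBOT

A 6-joint arm with a two-finger parallel gripper is mounted at the origin on a cart in front of the work surface, level with it; the furniture and walls round the work are solid. World frame = base frame: x ahead of the robot, y to its left, z up, the work surface at z = 0. Lengths are in mm, angles in rad, forces in N, time in s.
With the tool pointing down it reaches from about 350 to 975 mm from the base axis. Payload 7.1 kg.
Tool frame: the origin (TCP) lies between the finger pads, 19 mm behind the fingertips; this is the grasp point; z points along the fingers, y is the line along which they close (so a half turn about z gives the same grasp; the last joint's range is limited). The gripper opens to 88 mm and grips with 3 to 60 N. Pads are 20 mm wide; open, the fingers measure 115 mm over their backs; the gripper's body (75 mm by 178 mm) begins 61 mm behind the grasp point.
Start: joints at [-1.315, 0.423, 1.63, -0, 1.089, -0.019], TCP at [169.615, -601.528, 241.375] pointing down, gripper open.
Joint ranges: [-3, 3], [-0.9, 2.11], [0.09, 2.58], [-1.31, 4.45], [0.11, 2.69], [-2.54, 2.54]. Speed limits (rad/s): [2.39, 2.39, 3.01, 3.14, 3.14, 3.14].

INTERFACE

Orientations are given as a rotation vector (axis times angle).
In Python, from workcell import get_obs, vision, ctrl gives the robot as it stands.
- The arm moves only by the tool step_arm, never from a script. Its argument "plan" is a list of rows, each a list of 7 numbers: the opening, from -1 (shut) to 1 (fully open), then the shift along the tool's x, y, z as a fraction of full scale, then the turn, a rotation vector about the tool's x, y, z as a fraction of full scale. In form: [[fingers, dx, dy, dz, wx, wy, wz], ...]. A call has 1 to 20 rows; each row shifts and turns the commanded pose from where the row before left it, along the tool's axes as they then stand; what a row does not reach is not made up. Full scale, the value 1, is 50 mm for a shift and 0.12 rad for a turn. A row lasts 1/8 s, in which the tool goes at most 62.5 mm and 10.7 degrees, less where a joint would pass 70% of its speed; a pose out of reach is approached as far as the arm can. A call with a number of a shift or a turn outside -1 to 1 is refused whole. A call with a gripper value outside its range is refused whole. The fingers move at their own pace and stop on an object; the grip force is fixed at half the most. Time passes only in rows, so rows that do not move let the fingers close. It gives the time, the measured TCP pose, the force, the opening and the grip force at its end, in the units of the state.
- get_obs(): the state, without advancing time (a new reading comes with each control period).
- vision.get_image(name): name is "side" or "top" or "wrist"; returns a dict with "pixels" (384x512x3 uint8, red, green, blue), "depth" (384x512 float32, mm along the optical axis (not along the pixel's ray), 0 where there is no reading), "fx", "fy", "cx", "cy" (pixels), "T" (4x4, takes a point from camera to world coordinates); the wrist camera has in their place "T_tool_cam" (4x4, takes a point from camera to tool coordinates, whose origin is the TCP and whose axes are the flange's). Camera axes: x right, y down, z forward; pixel columns grow to the right and rows downward; lengths in mm; the calibration is good to about 2 mm. A picture is of the moment at which its call begins: read the wrist's pose just before it.
- ctrl.close_job(): hands the job in; it is judged then, once.
The state is a dict: "t": time; "qpos": joint angles; "qvel": joint speeds; "joint_torque": joint torques, N m; "ee_pos": TCP position; "orientation": TCP orientation; "ft_force": force on the tool from outside, world axes, zero at the start; "moment": the same for the moment, N m; "width": finger opening in mm; "grasp_force": force on a finger pad.
Only numpy, scipy, OpenCV 4.12 (cv2) and the standard library are available. Lean on these libraries where they do the work, as an engineer would, in place of code of your own. Each camera call takes 0.05 s, during which the arm holds its last target. There are 200 camera calls.

TASK

Switch on the kitchen scale and zero it with the ramekin standing on its pan: with the fingertips lightly press and let go the power key (the large round one), then press and let go the zero key (the long bar), and raise the hand well clear above the scale. Do not press the small round unit key, do not touch the pan or the ramekin on it, and leave everything else on the worktop where it is; nothing is to be picked up.

Things in the scene. Friction and masses are not known exactly. Their poses are not given: they have to be found in the camera images.
- scale: flat black kitchen scale, 250 (x) x 180 (y) x 24 mm high, standing firmly on the worktop (it does not slide); origin under its centre, z up. Its front edge with the keys is at its own -x, a small display behind them, the round pan at +x
- pan: round steel weighing pan of the scale, 144 mm across, 6 mm thick, its top 36 mm above the worktop; origin at the centre of its underside, at scale x = +45 mm, y = 0
- power_key: power key: the LARGE ROUND key, 30 mm across. Its origin is the centre of the key at the top of the housing, 24 mm above the worktop; axes as the scale's. One of three keys in a row along the scale's front edge, at scale x = -90 mm and scale y = -52, 0 and +52 mm; which key has which place varies. It cannot be lifted.
- zero_key: zero key: the LONG BAR-SHAPED key, 42 mm long along the scale's x, 16 mm wide. Its origin is the centre of the key at the top of the housing, 24 mm above the worktop; axes as the scale's. One of three keys in a row along the scale's front edge, at scale x = -90 mm and scale y = -52, 0 and +52 mm; which key has which place varies. It cannot be lifted.
- unit_key: unit key, to be left alone: the SMALL ROUND key, 16 mm across. Its origin is the centre of the key at the top of the housing, 24 mm above the worktop; axes as the scale's. One of three keys in a row along the scale's front edge, at scale x = -90 mm and scale y = -52, 0 and +52 mm; which key has which place varies. It cannot be lifted.
- power_key_top (a point): centre of the top face of the power key, 8 mm above the housing and 32 mm above the worktop when up; it sinks with the key
- power_key_plunger (a joint): travel of the power key in m: 0 up, 0.005 fully down; sprung, from about 1.4 N at the start of the travel to 4.9 N fully down; it comes up by itself when let go. Taken as pressed beyond 0.0025
- zero_key_top (a point): centre of the top face of the zero key, 8 mm above the housing and 32 mm above the worktop when up; it sinks with the key
- zero_key_plunger (a joint): travel of the zero key in m: 0 up, 0.005 fully down; sprung, from about 1.4 N at the start of the travel to 4.9 N fully down; it comes up by itself when let go. Taken as pressed beyond 0.0025
- unit_key_top (a point): centre of the top face of the unit key, 8 mm above the housing and 32 mm above the worktop when up; it sinks with the key
- unit_key_plunger (a joint): travel of the unit key in m: 0 up, 0.005 fully down; sprung, from about 1.4 N at the start of the travel to 4.9 N fully down; it comes up by itself when let go. Taken as pressed beyond 0.0025
- ramekin_e: white ramekin, 67 mm across, 39 high, standing loose on the pan; origin at the centre of its underside, its rim about 75 mm above the worktop
- teaspoon_a: steel teaspoon, 130x27x11 mm, lies beside the scale; origin under its middle, x along it
- sachet_05: flat foil tea sachet, 58x68x10 mm, lies on the other side of the scale; origin at the centre of its underside
- cup_01: white handleless cup, 80 mm across, 68 high, to the right of the scale; origin at the centre of its underside
- ramekin_f: another white ramekin, 77 mm across, 42 high, standing on the worktop far to the right; origin at the centre of its underside
- sachet_04: flat foil tea sachet, 58x68x10 mm, to the right near the front; origin at the centre of its underside
- marker: felt pen lying to the right of the scale, 17x135x16 mm, y along it; origin at the centre of its underside

How it is judged (in metres and radians):
On the way, in this order (a step that is already met when the one before it is completed fails the run):
1. the power key is pressed with the fingers (value of joint power_key_plunger above 0.0025 m and contact force between the fingers and power_key above 0.5 N), for 0.05 s.
2. the power key is let go (value of joint power_key_plunger below 0.001 m), for 0.05 s.
3. the zero key is pressed with the fingers (value of joint zero_key_plunger above 0.0025 m and contact force between the fingers and zero_key above 0.5 N), for 0.05 s.
4. the zero key is let go (value of joint zero_key_plunger below 0.001 m), for 0.05 s.
At the end, for the whole second after the job is handed in: All three keys are up (travel under 1 mm), the TCP is more than 100 mm above the worktop, the ramekin stands upright on the pan, and every loose thing is at rest within 12 mm of where it started (value of joint each of power_key_plunger, zero_key_plunger, unit_key_plunger below 0.001 m and height (world z) of the grasp point above 0.1 m and horizontal distance between ramekin_e and pan below 0.06 m and angle between ramekin_e's own z axis and vertical below 0.1 rad and distance of each of ramekin_e, teaspoon_a, sachet_05, cup_01, ramekin_f, sachet_04, marker from where it was at the start of the episode below 0.012 m and linear speed of each of ramekin_e, teaspoon_a, sachet_05, cup_01, ramekin_f, sachet_04, marker below 0.02 m/s); the robot touches nothing.
It fails at once if the unit key is pressed (more than 1 mm) (value of joint unit_key_plunger above 0.001 m).
It fails at once if both keys are pressed together (value of joint each of power_key_plunger, zero_key_plunger above 0.0015 m).
It fails at once if a key or the housing of the scale is pressed harder than 25 N (contact force between any of the fingers, the arm and power_key above 25 N or contact force between any of the fingers, the arm and zero_key above 25 N or contact force between any of the fingers, the arm and scale above 25 N).
It fails at once if the pan or the ramekin on it is touched (more than 1 N) (contact force between any of the fingers, the arm and pan above 1 N or contact force between any of the fingers, the arm and ramekin_e above 1 N).
It fails at once if a loose thing is moved or lifted by more than 12 mm (distance of any of ramekin_e, teaspoon_a, sachet_05, cup_01, ramekin_f, sachet_04, marker from where it was at the start of the episode above 0.012 m).
It also fails if it takes over 37 s, if anything falls off the work surface, if the arm or the gripper's body presses on something with over 40 N, if the wrist force passes 120 N, or if a joint passes its speed limit or range.

## Working session

There is one attempt and no reset: what is moved stays moved. The work goes in short steps, Python scripts to look and compute and a tool call to move; the robot and the scene stay as the last step left them, time stands still between calls to the robot, and variables do not carry over. Pictures are saved under pics/ and viewed, at most 10 in all, crops included, and the job is handed in when it is done.

Besides the shell and the picture viewer there is one more tool, called after "Call:" as name(argument=value, ...), one argument or row to a line, values as JSON. step_arm: Moves the arm, as the interface text tells. Its arguments: {"type":"object","properties":{"plan":{"type":"array","items":{"type":"array","items":{"type":"number","minimum":-1,"maximum":1}}}},"required":["plan"]}

```bash
mkdir -p pics
python3 - <<'E'
from workcell import get_obs, vision
import cv2, numpy as np
o=get_obs(); print({k:np.round(v,3).tolist() for k,v in o.items()})
for n in ("top","side"):
    im=vision.get_image(n); np.savez(f"{n}.npz",**im)
    cv2.imwrite(f"pics/{n}.png",im["pixels"][:,:,::-1]); print(n,im["fx"],im["cx"],im["cy"],np.round(im["T"],3).tolist())
E
```

```text
{'t': 0.0, 'qpos': [-1.315, 0.424, 1.631, -0.0, 1.089, -0.019], 'qvel': [0.001, -0.001, -0.001, -0.001, -0.002, -0.0], 'joint_torque': [-0.003, -54.463, -27.366, 0.064, 0.023, -0.0], 'ee_pos': [169.49, -601.048, 240.638], 'orientation': [-3.111, -0.43, 0.0], 'ft_force': [-0.244, 0.061, -0.203], 'moment': [0.095, 0.006, 0.015], 'grasp_force': 0.0, 'width': 87.682}
top 433.15319130766204 253.49616028965855 198.92933901105016 [[0.032, -0.976, 0.216, 262.29], [-1.0, -0.031, 0.008, -84.63], [-0.001, -0.216, -0.976, 1324.591], [0.0, 0.0, 0.0, 1.0]]
side 392.6359773404399 256.83509795015834 195.90570907098592 [[-0.925, -0.165, 0.343, 148.855], [-0.38, 0.356, -0.854, 878.096], [0.018, -0.92, -0.392, 505.41], [0.0, 0.0, 0.0, 1.0]]
```

View pics/top.png

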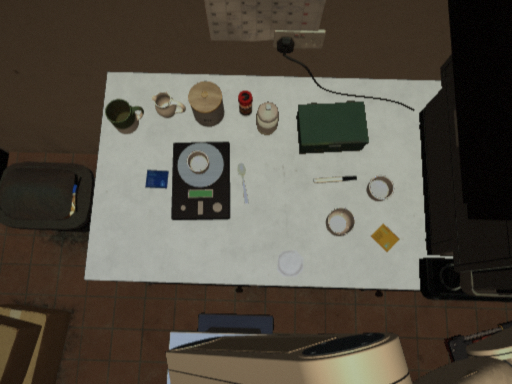

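View pics/side.png

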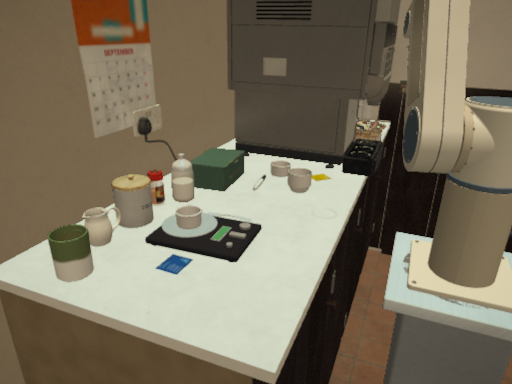

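The top view shows the scale at cols 172–230, rows 141–220. Its keys sit near row 208: small round at col 183, bar at col 200, large round at col 217. Next I'll measure them.

```bash
cat > h.py <<'E'
import numpy as np, cv2
def ray(im,uv,z,T=None):
    T=im["T"] if T is None else T
    uv=np.atleast_2d(np.float64(uv))
    d=np.c_[(uv[:,0]-im["cx"])/im["fx"],(uv[:,1]-im["cy"])/im["fy"],np.ones(len(uv))]@T[:3,:3].T
    return T[:3,3]+d*((z-T[2,3])/d[:,2])[:,None]
E
python3 - <<'E'
from h import *
im=np.load("top.npz"); g=im["pixels"].max(2)
x0,y0=165,135; c=g[y0:228,x0:238]
m=(c<70).astype(np.uint8)
cs,_=cv2.findContours(m,cv2.RETR_EXTERNAL,cv2.CHAIN_APPROX_NONE)
k=max(cs,key=cv2.contourArea); r=cv2.minAreaRect(k); b=cv2.boxPoints(r)+[x0,y0]
P=ray(im,b,20); print("rect",np.round(P,0).tolist(),np.linalg.norm(P-np.roll(P,1,0),axis=1), P.mean(0))
e=P[np.argsort(P[:,0])]; 
f=(e[2:].mean(0)-e[:2].mean(0)); print("yaw",np.arctan2(f[1],f[0]))
inner=cv2.fillPoly(np.zeros_like(m),[cv2.convexHull(k)],1); inner=cv2.erode(inner,np.ones((3,3)))
n,l,s,cen=cv2.connectedComponentsWithStats(((c>75)&(inner>0)).astype(np.uint8))
for i in range(1,n):
    uv=cen[i]+[x0,y0]
    if s[i,4]>5: print(s[i],uv,np.round(ray(im,uv,32),1),"d",im["depth"][int(uv[1]),int(uv[0])], im["pixels"][int(uv[1]),int(uv[0])])
for n_ in ("top",):
    cv2.imwrite("pics/crop.png",cv2.resize(im["pixels"][130:230,155:255,::-1],(600,600),interpolation=cv2.INTER_CUBIC))
E
```

```text
rect [[480.0, 173.0, 20.0], [727.0, 191.0, 20.0], [733.0, 10.0, 20.0], [485.0, -1.0, 20.0]] [174.08927779 248.230268   181.13092635 247.99694378] [606.26427907  93.16125077  20.        ]
yaw 0.05792479071433432
[  13    8   46   44 1594] [200.20326223 164.54140527] [[651.9  95.3  32. ]] d 1337.3365 [157 160 152]
[ 23  54  25   9 192] [199.94791667 192.97916667] [[561.1  90.8  32. ]] d 1334.5374 [ 61 106  58]
[33 66  5 14 69] [199.97101449 207.4057971 ] [[516.1  88.1  32. ]] d 1321.0183 [120 110  94]
[48 68  9  9 69] [217. 207.] [[519.   36.3  32. ]] d 1322.5874 [121 111  95]
[16 70  5  6 21] [182.76190476 207.38095238] [[514.5 140.4  32. ]] d 1318.1177 [120 110  94]
```

View pics/crop.png

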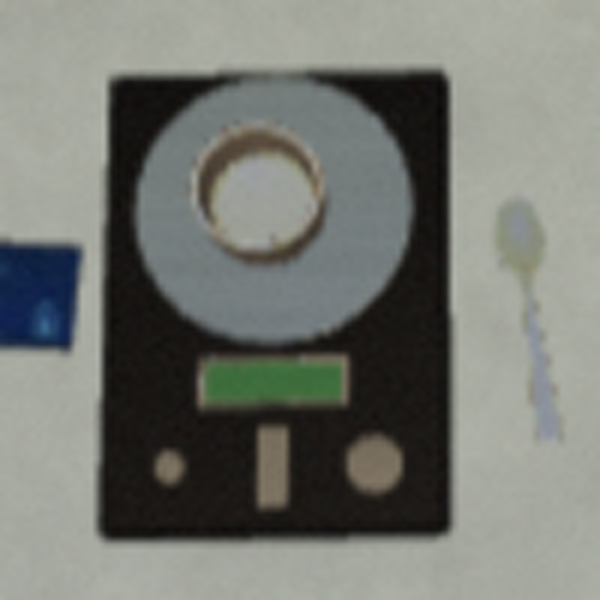

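The crop confirms the layout: unit key left (crop 170,467), bar in the middle (272,467), large round power key right (375,463). The spacing measures about 52 mm and the scale about 248×180, both as given. I'll align the tool with the world axes, shut the fingers and move over the keys.

Call:
step_arm(
  plan=[
    [-1,0,0,0,0,0,0.76],
    [-1,0,0,0,0,0,0.76],
    [-1,0,0,0,0,0,0.76],
    [-1,0.3,-0.8,0,0,0,0],
    [-1,0.4,-0.8,0,0,0,0],
    [-1,0.4,-0.8,0,0,0,0],
    [-1,0.4,-0.8,0,0,0,0],
    [-1,0.4,-0.8,0,0,0,0],
    [-1,0.4,-0.8,0,0,0,0],
    [-1,0.4,-0.8,0,0,0,0],
    [-1,0.4,-0.8,0,0,0,0],
    [-1,0.4,-0.8,0,0,0,0],
    [-1,0.4,-0.8,0,0,0,0],
    [-1,0.4,-0.8,0,0,0,0],
    [-1,0.4,-0.8,0,0,0,0],
    [-1,0.4,-0.8,0,0,0,0],
    [-1,0.4,-0.8,0,0,0,0],
    [-1,0.4,-0.8,0,0,0,0],
    [-1,0,0,0,0,0,0],
  ],
)

```text
t: 2.48
ee_pos: [464.7, 0.9, 241.2]
orientation: [-3.141, -0.008, -0.0]
ft_force: [-1.1, -0.9, 0.1]
width: 0.5
grasp_force: 0.0
```

Run:
```python
from h import *
from workcell import get_obs, vision
from scipy.spatial.transform import Rotation as R
o=get_obs(); im=vision.get_image("wrist"); np.savez("w1.npz",**im)
cv2.imwrite("pics/w1.png",im["pixels"][:,:,::-1])
W=np.eye(4); W[:3,:3]=R.from_rotvec(o["orientation"]).as_matrix(); W[:3,3]=o["ee_pos"]; W=W@im["T_tool_cam"]
np.save("W1.npy",W); print(np.round(W,2).tolist(), o["ee_pos"])
for p in ([519,36,32],[516,88,32],[514,140,32]):
    c=np.linalg.inv(W)@[*p,1]; print(c[0]/c[2]*im["fx"]+im["cx"],c[1]/c[2]*im["fy"]+im["cy"],c[2])
```

```text
[[0.0, -0.96, -0.27, 538.96], [-1.0, -0.0, 0.0, 0.86], [-0.0, 0.27, -0.96, 385.65], [0.0, 0.0, 0.0, 1.0]] [464.73319053   0.90098069 241.20051155]
228.24876670570873 123.34496643877844 345.8669975794994
182.40533232472984 125.8736758998784 346.6794302713829
136.68429115920372 127.49312542053929 347.22132477606766
```

View pics/w1.png

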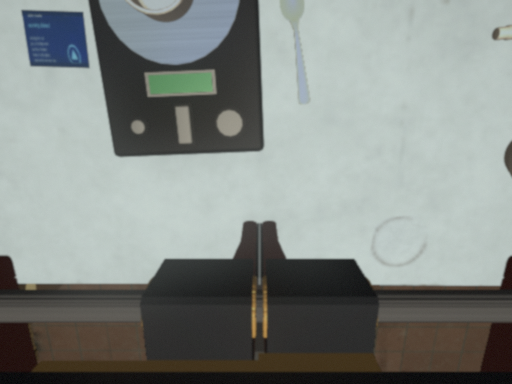

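The wrist view shows the power key at (230,123), bar at (183,125) and unit key at (138,127). That matches the prediction from the top view to about 2 px. I'll move above the power key at (519, 35).

Call:
step_arm(
  plan=[
    [-1,0.54,-0.34,0,0,0,0],
    [-1,0.54,-0.34,0,0,0,0],
    [-1,0,0,0.8,0,0,0],
    [-1,0,0,0.8,0,0,0],
    [-1,0,0,0.8,0,0,0],
    [-1,0,0,0.8,0,0,0],
    [-1,0,0,0.3,0,0,0],
    [-1,0,0,0,0,0,0],
    [-1,0,0,0,0,0,0],
  ],
)

```text
t: 3.65
ee_pos: [518.7, 32.6, 67.6]
orientation: [-3.142, -0.001, -0.003]
ft_force: [0.6, 0.3, 0.5]
width: 0.4
grasp_force: 0.0
```

Call:
step_arm(
  plan=[
    [-1,0,-0.05,0.12,0,0,0],
    [-1,0,0,0.12,0,0,0],
    [-1,0,0,0,0,0,0],
    [-1,0,0,0,0,0,0],
  ],
)

```text
t: 4.15
ee_pos: [517.9, 35.4, 54.4]
orientation: [3.142, 0.002, -0.0]
ft_force: [0.1, 0.1, -0.5]
width: 0.7
grasp_force: 0.0
```

Run:
```python
from h import *
from workcell import get_obs, vision
o=get_obs(); print(o["ee_pos"],o["ft_force"])
im=vision.get_image("wrist"); cv2.imwrite("pics/w2.png",im["pixels"][:,:,::-1])
```

```text
[517.86996911  35.44987884  54.39107341] [ 0.10830613  0.08087252 -0.47986108]
```

View pics/w2.png

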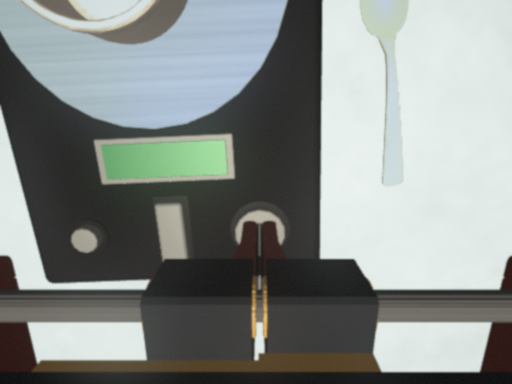

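The fingertips (col 260) are centred on the power key (233–288), just above it. Pressing in small steps.

Call:
step_arm(
  plan=[
    [-1,0,0,0.03,0,0,0],
    [-1,0,0,0.03,0,0,0],
    [-1,0,0,0.03,0,0,0],
    [-1,0,0,0.02,0,0,0],
    [-1,0,0,0,0,0,0],
  ],
)

```text
t: 4.82
ee_pos: [517.9, 35.4, 48.9]
orientation: [3.142, 0.002, 0.0]
ft_force: [-0.5, 0.2, 3.8]
width: 0.6
grasp_force: 1.4
```

Call:
step_arm(
  plan=[
    [-1,0,0,0.02,0,0,0],
    [-1,0,0,0,0,0,0],
  ],
)

```text
t: 5.08
ee_pos: [517.9, 35.4, 47.9]
orientation: [3.142, 0.002, 0.0]
ft_force: [-0.5, 0.5, 4.1]
width: 0.4
grasp_force: 1.8
```

Call:
step_arm(
  plan=[
    [-1,0,0,0.02,0,0,0],
    [-1,0,0,0,0,0,0],
    [-1,0,0,0,0,0,0],
  ],
)

```text
t: 5.45
ee_pos: [517.9, 35.4, 46.9]
orientation: [3.142, 0.002, 0.0]
ft_force: [-1.2, -1.0, 3.8]
width: 0.3
grasp_force: 2.1
```

Call:
step_arm(
  plan=[
    [-1,0,0,0.01,0,0,0],
    [-1,0,0,0,0,0,0],
  ],
)

```text
t: 5.7
ee_pos: [517.9, 35.4, 46.4]
orientation: [-3.142, -0.002, -0.0]
ft_force: [-0.7, -0.6, 4.6]
width: 0.3
grasp_force: 2.3
```

That reads about 4.6 N, so the key is pressed almost fully. Now I'll release and move over to the bar.

Call:
step_arm(
  plan=[
    [-1,0,0,-0.1,0,0,0],
    [-1,0,0,-0.3,0,0,0],
    [-1,0,0,0,0,0,0],
    [-1,-0.04,-0.52,0,0,0,0],
    [-1,0,-0.52,0,0,0,0],
    [-1,0,0,0,0,0,0],
    [-1,0,0,0.24,0,0,0],
    [-1,0,0,0,0,0,0],
  ],
)

```text
t: 6.7
ee_pos: [514.9, 86.6, 53.2]
orientation: [3.141, 0.001, -0.004]
ft_force: [0.5, -0.6, 0.1]
width: 0.5
grasp_force: 0.0
```

Run:
```python
from h import *
from workcell import get_obs, vision
o=get_obs(); print(o["ee_pos"],o["ft_force"])
im=vision.get_image("wrist"); cv2.imwrite("pics/w3.png",im["pixels"][:,:,::-1])
```

```text
[514.86487961  86.56133198  53.1976303 ] [ 0.50898037 -0.56978223  0.10783722]
```

View pics/w3.png

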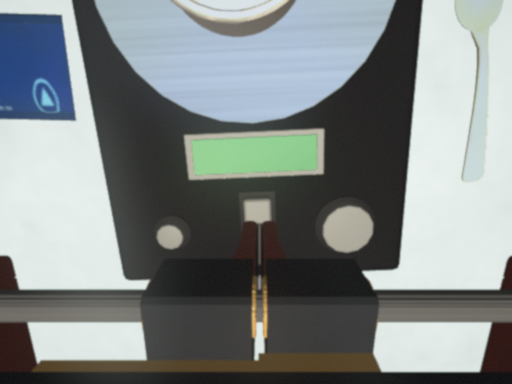

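The power key is up, and the fingertips are centred on the bar (col 258). Pressing the same way.

Call:
step_arm(
  plan=[
    [-1,0,0,0.03,0,0,0],
    [-1,0,0,0.03,0,0,0],
    [-1,0,0,0.03,0,0,0],
    [-1,0,0,0.02,0,0,0],
    [-1,0,0,0.01,0,0,0],
    [-1,0,0,0,0,0,0],
  ],
)

```text
t: 7.5
ee_pos: [515.9, 87.3, 48.5]
orientation: [3.142, 0.002, 0.0]
ft_force: [-0.2, -2.4, 3.4]
width: 0.7
grasp_force: 1.6
```

Call:
step_arm(
  plan=[
    [-1,0,0,0.015,0,0,0],
    [-1,0,0,0,0,0,0],
    [-1,0,0,0,0,0,0],
  ],
)

```text
t: 7.88
ee_pos: [515.9, 87.3, 47.7]
orientation: [3.142, 0.002, 0.0]
ft_force: [0.5, -3.2, 3.7]
width: 0.4
grasp_force: 1.8
```

Call:
step_arm(
  plan=[
    [-1,0,0,0.015,0,0,0],
    [-1,0,0,0.01,0,0,0],
    [-1,0,0,0,0,0,0],
  ],
)

```text
t: 8.25
ee_pos: [515.9, 87.4, 46.4]
orientation: [-3.142, -0.002, -0.0]
ft_force: [1.1, -2.6, 4.4]
width: 0.4
grasp_force: 2.3
```

The bar is pressed at about 4.4 N. Releasing and raising the hand.

Call:
step_arm(
  plan=[
    [-1,0,0,-0.1,0,0,0],
    [-1,0,0,-0.4,0,0,0],
    [-1,0,0,-0.8,0,0,0],
    [-1,0,0,-0.8,0,0,0],
    [-1,0,0,-0.8,0,0,0],
    [-1,0,0,-0.6,0,0,0],
    [-1,0,0,0,0,0,0],
    [-1,0,0,0,0,0,0],
    [-1,0,0,0,0,0,0],
  ],
)

```text
t: 9.38
ee_pos: [514.8, 87.4, 219.9]
orientation: [3.141, 0.002, -0.004]
ft_force: [0.4, 0.7, -0.2]
width: 0.3
grasp_force: 0.0
```

Run:
```python
from h import *
from workcell import get_obs, vision
o=get_obs(); print(o["t"],o["ee_pos"],o["ft_force"])
im=vision.get_image("wrist"); cv2.imwrite("pics/w4.png",im["pixels"][:,:,::-1])
```

```text
9.375 [514.82687238  87.36340665 219.92396097] [ 0.39092605  0.73314975 -0.2300668 ]
```

View pics/w4.png

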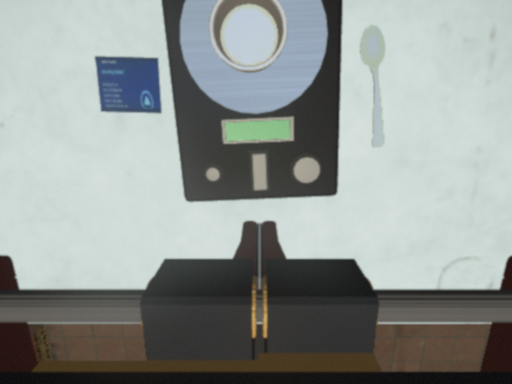

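The hand is clear at 220 mm. The keys (bar at 260,172; round at 307,170), ramekin, spoon and sachet all look undisturbed.

```bash
python3 -c "
from workcell import ctrl; print(ctrl.close_job())"
```

```text
the job is handed in; nothing more can be done
None
```

I pressed and released the power key, then the zero key (about 4.5 N each). I then raised the hand to 220 mm with nothing visibly disturbed and handed the job in at about 9.4 s; no verdict came back.

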